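# Flip the job marker of the repaired clock movement

## Task

The clock movement is repaired: turn over the brass flip marker that stands next to it (pushing its thumb lever raises the paddle), pushing the paddle right over its hinge until it lies flat on the other side, showing the face with the concentric rings. Work gently with the fingertips, without pinching the marker and without lifting or shoving its stand. Leave the marker beside the pocket watch and everything else on the bench where they are.

Things in the scene. Friction and masses are not known exactly. Their poses are not given: they have to be found in the camera images.
- marker_a: the marker to flip, beside the clock movement: a loose weighted stand (about 1 kg) with a dark base plate 112 x 104 x 12 mm and two uprights, 86 mm apart and 93 mm high, which carry a brass flip paddle between them. Origin under the centre of the base, z up, y along the hinge. The paddle starts on the -x side of the hinge and has to end on the +x side.
- marker_a_hinge (a point): middle of that marker's hinge axis, 85 mm above the bench, straight above the stand's origin; axes as the stand's. The hinge is stiff (0.03 N m): the paddle stays at whatever angle it is left and does not fall by itself, so it must be pushed all the way over and down. One to three newtons move it.
- marker_a_paddle (a joint): angle of its paddle (rad): 0 = level on the -x side, showing the face with two bars (it starts at 0 to 0.2); pi/2 = upright; pi = level on the +x side, on its rests (a firm stop), showing concentric rings. The paddle is a brass plate 50 mm long from the hinge axis, 66 mm wide, 4 mm thick, 45 g; its middle plane passes through the hinge axis.
- marker_a_paddle_lever (a point): free end of the thumb lever, a brass blade square to that paddle at its hinge: 50 mm long from the hinge axis, 26 mm wide, 4 mm thick. Paddle at 0: lever straight up, this point 50 mm above the hinge axis; pi/2: lever level towards +x, paddle upright; pi: lever straight down. Pushing it to +x and on down, round the hinge, raises the paddle; then push the upright paddle to +x.
- marker_b: another marker of the same shape and size, the one beside the pocket watch, to be left alone; origin and axes as for the first
- marker_b_paddle_lever (a point): free end of the thumb lever of that other marker's paddle
- movement: clock movement: two round brass plates 68 mm across on pillars, with small wheels on top, 34 mm tall, loose, beside the marker to flip; origin under its centre
- watch: round steel pocket watch lying face up, 50 mm across, 14 mm thick, loose, beside the other marker; origin under its centre
- blower: rubber air blower, a terracotta-coloured bulb with a nozzle, 68 mm across, 92 mm tall; bystander; origin under its centre
- loupe: black eye loupe, a small cone 40 mm across, 34 mm tall; bystander; origin under its centre
- jar: small glass jar with black cap, 40 mm across, 42 mm tall; bystander; origin under its centre
- driver: screwdriver lying on the bench, 140 mm long; bystander
- bob: brass pendulum bob, a 50 mm disc with a stem, 34 mm tall; bystander; origin under its centre
- parts_tray: white plastic tray with six compartments, 80 x 120 x 18 mm; bystander; origin under its centre

How it is judged:
By the outcome, as a careful person would: the job done as asked, in the order asked, and still so for the second after the job is handed in, with the robot touching nothing.
It also fails if it takes over 45 s, if anything falls off the work surface, if the arm or the gripper's body presses on something with over 40 N, if the wrist force passes 120 N, or if a joint passes its speed limit or range.

## Robot

A 6-joint arm with a two-finger parallel gripper is mounted at the origin on the work surface. World frame = base frame: x ahead of the robot, y to its left, z up, the work surface at z = 0. Lengths are in m, angles in rad, forces in N, time in s.
With the tool pointing down it reaches from about 0.375 to 0.975 m from the base axis. Payload 3.8 kg.
Tool frame: the origin (TCP) lies midway between the tips of the shut fingers; the grasp point (between the pads) lies env.grip_depth behind it (env.grip_depth is the distance from the TCP to the grasp point, in m); z points along the fingers, y is the line along which they close (so a half turn about z gives the same grasp; the last joint's range is limited). The gripper opens to 88 mm and grips with 3 to 60 N. Pads are 18 mm wide; open, the fingers measure 123 mm over their backs; the gripper's body (75 mm by 187 mm) begins 45 mm behind the grasp point.
Start: joints at [-1.322, 0.264, 1.604, -0, 1.274, -0.037], TCP at [0.19, -0.648, 0.239] pointing down, gripper open.
Joint ranges: [-2.63, 2.63], [-0.94, 2.18], [0.31, 2.57], [-1.31, 4.45], [0, 2.66], [-2.55, 2.55]. Speed limits (rad/s): [2.57, 2.57, 3.14, 3.14, 3.14, 3.14].

## Interface

Orientations are given as a unit quaternion [w, x, y, z].
In Python, from cell import env gives the robot as it stands.
- The arm moves only by the shell command python3 -m creep 'ROWS' [FORCE]. ROWS is JSON, a list of rows, each an object of numbers: "dx", "dy", "dz": the shift along the tool's x, y, z in mm; "wx", "wy", "wz": the turn, a rotation vector about the tool's x, y, z in degrees; "claw": the opening, from -1 (shut) to 1 (fully open). In form: [{"dx": .., "dy": .., "dz": .., "wx": .., "wy": .., "wz": .., "claw": ..}, ...]. A call has 1 to 10 rows; each row is the pose to reach, as a shift and turn from the pose commanded when the call began, along the tool's axes at that moment; what a row does not reach only later rows make up. A row lasts 1/8 s, in which the tool goes at most 62.5 mm and 10.7 degrees, less where a joint would pass 70% of its speed; a pose out of reach is approached as far as the arm can. A call with a gripper value outside its range is refused whole. The fingers move at their own pace and stop on an object; FORCE is the grip in N (left out, the last holds). Time passes only in rows, so rows that repeat a pose let the fingers close. It gives the time, the measured TCP pose, the force, the opening and the grip force at its end, in the units of the state.
- env.get_state(): the state, without advancing time (a new reading comes with each control period).
- env.grab_frame(name): name is "scene" or "top"; returns the picture (400x640x3 uint8, blue, green, red); there is no depth.
- env.camera_info(name): a dict with "K" (3x3 intrinsics, pixels), "dist" ([k1, k2, p1, p2, k3] as OpenCV has them; the pictures are not rectified), "T" (4x4, takes a point from camera to world coordinates). Camera axes: x right, y down, z forward; pixel columns grow to the right and rows downward; lengths in m; the calibration is good to about 2 mm. A picture is of the moment at which its call begins. camera_info takes no time and is no camera call.
- env.hand_in(): hands the job in; it is judged then, once.
The state is a dict: "time": time; "joints": joint angles; "qvel": joint speeds; "joint_torque": joint torques, N m; "eef_pos": TCP position; "tcp_rot": TCP orientation; "contact_force": force on the tool from outside, world axes, zero at the start; "ft_torque": the same for the moment, N m; "opening": finger opening in m; "grip_force": force on a finger pad.
Only numpy, scipy, OpenCV 4.12 (cv2) and the standard library are available. Lean on these libraries where they do the work, as an engineer would, in place of code of your own. Each camera call takes 0.05 s, during which the arm holds its last target. There are 200 camera calls.

## Working session

There is one attempt and no reset: what is moved stays moved. The work goes in short steps, Python scripts to look and compute and a shell command to move; the robot and the scene stay as the last step left them, time stands still between calls to the robot, and variables do not carry over. Pictures are saved under pics/ and viewed, at most 10 in all, crops included, and the job is handed in when it is done.

```bash
mkdir -p pics; python3 - <<'E'
from cell import env
import cv2
for n in("scene","top"):
    cv2.imwrite(f"pics/{n}0.png",env.grab_frame(n)); i=env.camera_info(n); print(n,i["K"],i["dist"],i["T"])
s=env.get_state();print(s,env.grip_depth)
E
```

```text
scene [[398.7463329    0.         317.67559791]
 [  0.         398.7463329  196.53367682]
 [  0.           0.           1.        ]] [-0.01943039  0.          0.          0.          0.        ] [[-0.73677361  0.38923723 -0.55286438  1.15015309]
 [ 0.67613456  0.42727235 -0.60023362  0.64763399]
 [ 0.00259039 -0.81604701 -0.57797973  0.70865332]
 [ 0.          0.          0.          1.        ]]
top [[404.62983475   0.         313.92260874]
 [  0.         404.62983475 201.28789402]
 [  0.           0.           1.        ]] [-0.02338409  0.          0.          0.          0.        ] [[ 0.00515994 -0.98550214  0.16958453  0.43551052]
 [-0.99983964 -0.00799263 -0.01602528  0.04414217]
 [ 0.01714837 -0.16947464 -0.98538535  1.0058142 ]
 [ 0.          0.          0.          1.        ]]
{'time': 0.1, 'joints': array([-1.32190645e+00,  2.64671920e-01,  1.60520491e+00, -2.82448123e-05,
        1.27372642e+00, -3.69265576e-02]), 'qvel': array([-0.00010211, -0.0019315 , -0.00258894, -0.00016658,  0.00106716,
        0.00130655]), 'joint_torque': array([ 1.36514540e-03, -5.03618681e+01, -3.58070505e+01,  7.30879675e-02,
        2.33525882e-02, -6.56612428e-05]), 'eef_pos': array([ 0.19012537, -0.64700725,  0.23753406]), 'tcp_rot': array([-9.98230421e-04,  9.89804896e-01,  1.42426318e-01, -1.19767832e-04]), 'contact_force': array([-0.00861293,  0.15550417,  0.29964869]), 'ft_torque': array([ 0.01434958,  0.00687253, -0.00195719]), 'grip_force': 0.0, 'opening': 0.08820208761587922} 0.0187
```

View pics/scene0.png

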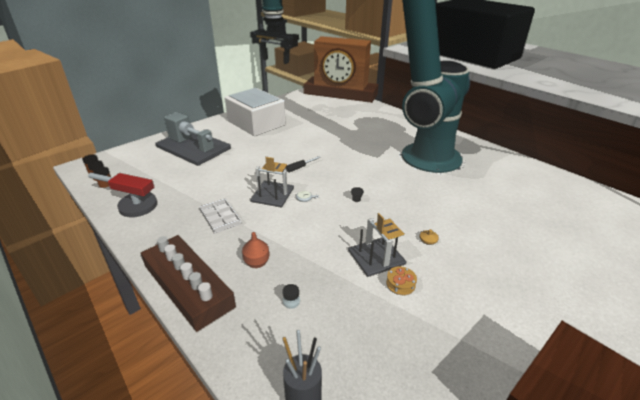

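View pics/top0.png

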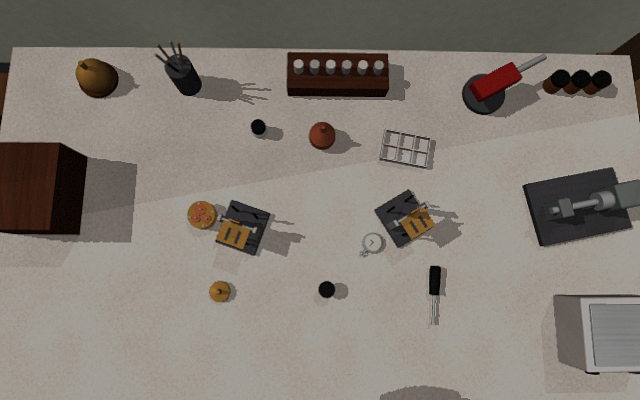

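The top view shows marker A at about (243,227), beside the clock movement at (202,214). Its paddle lies toward (234,236). Marker B is at (407,220), beside the watch at (373,243). I'll zoom in on marker A in both views.

```bash
python3 - <<'E'
import cv2,numpy as np
a=cv2.imread("pics/top0.png")[190:265,185:285];b=cv2.imread("pics/scene0.png")[200:300,335:435]
a=cv2.resize(a,None,fx=5,fy=5,interpolation=cv2.INTER_CUBIC);b=cv2.resize(b,None,fx=4,fy=4,interpolation=cv2.INTER_CUBIC)
c=np.zeros((400,800,3),np.uint8);c[:375,:400]=cv2.resize(a,(400,300)) if 0 else a[:375,:400];c[:,400:]=b
cv2.imwrite("pics/crop0.png",c)
E
```

```text
(no output)
```

View pics/crop0.png

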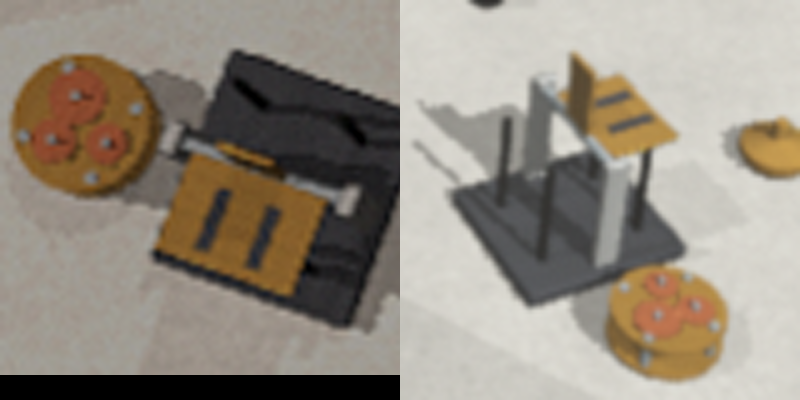

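The crop shows the upright tops at top px (219,217) and (254,230). The base corners are at about (232,200) and (255,255). The scene view confirms the lever standing up and the paddle level on the lower-left side in the top view.

```bash
cat > h.py <<'E'
import cv2,numpy as np
from cell import env
def ray(n,p):
    i=env.camera_info(n);K,d,T=np.array(i["K"]),np.array(i["dist"]),np.array(i["T"])
    u=cv2.undistortPoints(np.array([[p]],float),K,d)[0,0]
    return T[:3,3],T[:3,:3]@np.array([u[0],u[1],1])
def onz(n,p,z):
    o,d=ray(n,p);return o+d*(z-o[2])/d[2]
def tri(p,q):
    o,d=ray("top",p);r,e=ray("scene",q)
    t=np.linalg.lstsq(np.c_[d,-e],r-o,rcond=None)[0];a=o+d*t[0];b=r+e*t[1]
    return (a+b)/2,np.linalg.norm(a-b)
def pix(n,P):
    i=env.camera_info(n);T=np.linalg.inv(i["T"])
    return cv2.projectPoints(np.array(P,float).reshape(-1,1,3),cv2.Rodrigues(T[:3,:3])[0],T[:3,3],np.array(i["K"]),np.array(i["dist"]))[0][:,0]
E
python3 - <<'E'
from h import *
np.set_printoptions(precision=4,suppress=True)
L=onz("top",(219.4,217),.093);R=onz("top",(254.4,230),.093);print("up",L,R,np.linalg.norm(L-R))
L2=onz("scene",(388,240.5),.093);R2=onz("scene",(370.7,220),.093);print("scene",L2,R2,np.linalg.norm(L2-R2))
im=cv2.imread("pics/top0.png");hsv=cv2.cvtColor(im,cv2.COLOR_BGR2HSV)
def big(m,box):
    x0,y0,x1,y1=box;k=np.zeros_like(m);k[y0:y1,x0:x1]=m[y0:y1,x0:x1]
    return max(cv2.findContours(k,cv2.RETR_EXTERNAL,cv2.CHAIN_APPROX_NONE)[0],key=cv2.contourArea)
dark=cv2.inRange(hsv,(0,0,0),(180,110,85))
br=cv2.inRange(hsv,(8,110,70),(28,255,255))
k=cv2.bitwise_or(dark,br); k[:,:218]&=0
c=big(dark,(212,190,285,265));h=cv2.convexHull(c)[:,0];print("darkhull",cv2.approxPolyDP(h.reshape(-1,1,2),3,True)[:,0].tolist())
for p in[(232,200.4),(255,255),(271,210)]:print("base",p,onz("top",p,.012))
c=big(br,(212,215,258,252));print("paddle",cv2.minAreaRect(c))
for p in cv2.boxPoints(cv2.minAreaRect(c)):print(p,onz("top",p,.087))
print("mov",onz("top",(202,214),.03))
E
```

```text
up [0.5547 0.2435 0.093 ] [0.5257 0.1633 0.093 ] 0.08523982101080647
scene [0.56   0.2476 0.093 ] [0.5323 0.1703 0.093 ] 0.08217109218957676
darkhull [[232, 200], [270, 214], [255, 254], [215, 240], [221, 214]]
base (232, 200.4) [0.6071 0.2318 0.012 ]
base (255, 255) [0.4728 0.1707 0.012 ]
base (271, 210) [0.5838 0.1343 0.012 ]
paddle ((232.9954071044922, 234.26309204101562), (29.232698440551758, 21.466894149780273), 19.44003677368164)
[215.64 239.52] [0.5041 0.2511 0.087 ]
[222.7846 219.2769] [0.5503 0.2369 0.087 ]
[250.3508 229.0062] [0.5285 0.1734 0.087 ]
[243.2062 249.2492] [0.4827 0.188  0.087 ]
mov [0.5699 0.2998 0.03  ]
```

```bash
cat >> h.py <<'E'
from scipy.spatial.transform import Rotation as Ro
def toolR():
    q=env.get_state()["tcp_rot"];return Ro.from_quat(np.r_[q[1:],q[0]])
def M(H,yaw,p): # marker-frame point -> world
    c,s=np.cos(yaw),np.sin(yaw);return np.array([H[0]+c*p[0]-s*p[1],H[1]+s*p[0]+c*p[1],p[2]])
def go(P,yaw): # shift mm & turn deg in tool axes, tool down with tool x at yaw
    R=toolR();W=Ro.from_matrix([[np.cos(yaw),np.sin(yaw),0],[np.sin(yaw),-np.cos(yaw),0],[0,0,-1]])
    return R.inv().apply(P-env.get_state()["eef_pos"])*1000,(R.inv()*W).as_rotvec(degrees=True)
E
python3 - <<'E'
from h import *
np.set_printoptions(precision=4,suppress=True)
C=np.array([onz("top",p,.012) for p in[(232,200),(270.5,213.5),(255,255),(215.4,241)]]);H=C.mean(0)
print(C,H)
e=[C[0]-C[3],C[1]-C[2]];f=[C[0]-C[1],C[3]-C[2]]
print([ (np.linalg.norm(v),np.degrees(np.arctan2(v[1],v[0]))) for v in e+f])
T,g=tri((219.4,217),(388,240.5));print(T,g);print(tri((254.4,230),(370.7,220)))
H=np.array([.5415,.2035]);y=np.radians(-20)
print(pix("top",[M(H,y,(0,0,.135)),M(H,y,(0,.043,.093)),M(H,y,(0,-.043,.093))]),pix("scene",[M(H,y,(0,0,.135)),M(H,y,(0,.043,.093)),M(H,y,(0,-.043,.093))]))
print(go(M(H,y,(-.035,0,.2)),y))
E
```

```text
[[0.6081 0.2318 0.012 ]
 [0.575  0.1353 0.012 ]
 [0.4728 0.1707 0.012 ]
 [0.5061 0.2684 0.012 ]] [0.5405 0.2015 0.012 ]
[(np.float64(0.10841952668817988), np.float64(-19.711893105650898)), (np.float64(0.10814827089546807), np.float64(-19.06980968086651)), (np.float64(0.10200219221596382), np.float64(71.03621345123494)), (np.float64(0.10321798723449258), np.float64(71.18175906502401))]
[0.5554 0.2445 0.0882] 5.573464537704315e-05
(array([0.526 , 0.1647, 0.0864]), np.float64(0.001226856139086553))
[[233.5308 220.6569]
 [219.2555 216.3437]
 [254.5248 229.5394]] [[380.2122 214.2089]
 [387.782  238.9817]
 [369.9732 217.7382]]
(array([ 548.7371, -737.6132,   39.0428]), array([-0.1121,  0.0339, 36.3765]))
```

```bash
R='{"dx":549,"dy":-738,"dz":0,"wz":35.7,"claw":-1}'; python3 -m creep '[{"dx":50,"dy":-67,"dz":0,"wz":4,"claw":-1},{"dx":100,"dy":-134,"dz":0,"wz":8,"claw":-1},{"dx":150,"dy":-201,"dz":0,"wz":12,"claw":-1},{"dx":200,"dy":-269,"dz":0,"wz":16,"claw":-1},{"dx":250,"dy":-336,"dz":0,"wz":19,"claw":-1},{"dx":300,"dy":-403,"dz":0,"wz":22,"claw":-1},{"dx":350,"dy":-470,"dz":0,"wz":25,"claw":-1},{"dx":400,"dy":-538,"dz":0,"wz":28,"claw":-1},{"dx":450,"dy":-605,"dz":0,"wz":31,"claw":-1},{"dx":500,"dy":-672,"dz":0,"wz":34,"claw":-1}]' 10
python3 - <<'E'
from h import *
H=np.array([.541,.203]);y=np.radians(-19.3)
print(go(M(H,y,(-.035,0,.17)),y),env.get_state()["joints"])
E
```

```text
(array([ 547.86348306, -736.86833479,   69.04135754]), array([-1.12274641e-01,  3.32394710e-02,  3.56765387e+01])) [-1.32190645e+00  2.64671920e-01  1.60520491e+00 -2.82448123e-05
  1.27372642e+00 -3.69265576e-02]invalid input at $[0]: expected keys dx, dy, dz, wx, wy, wz, claw
```

```bash
python3 -m creep '[{"dx":50,"dy":-67,"dz":0,"wx":0,"wy":0,"wz":4,"claw":-1},{"dx":100,"dy":-134,"dz":0,"wx":0,"wy":0,"wz":8,"claw":-1},{"dx":140,"dy":-190,"dz":0,"wx":0,"wy":0,"wz":12,"claw":-1},{"dx":180,"dy":-245,"dz":0,"wx":0,"wy":0,"wz":16,"claw":-1},{"dx":220,"dy":-300,"dz":0,"wx":0,"wy":0,"wz":19,"claw":-1},{"dx":260,"dy":-355,"dz":0,"wx":0,"wy":0,"wz":22,"claw":-1},{"dx":300,"dy":-405,"dz":0,"wx":0,"wy":0,"wz":25,"claw":-1},{"dx":340,"dy":-460,"dz":0,"wx":0,"wy":0,"wz":28,"claw":-1},{"dx":380,"dy":-515,"dz":0,"wx":0,"wy":0,"wz":31,"claw":-1},{"dx":420,"dy":-570,"dz":0,"wx":0,"wy":0,"wz":34,"claw":-1}]' 10
python3 - <<'E'
from h import *
H=np.array([.541,.203]);y=np.radians(-19.3)
print(go(M(H,y,(-.035,0,.17)),y),env.get_state()["joints"])
E
```

```text
time: 1.35
eef_pos: [0.4045, -0.0585, 0.2387]
tcp_rot: [0.0, 0.988, -0.154, 0.0]
contact_force: [0.8, -0.3, -0.4]
opening: 0.0004
grip_force: 0.0
(array([  15.33356169, -291.58153933,   68.68081621]), array([-4.74040711e-04, -4.03925171e-02,  1.56221013e+00])) [-2.04451767e-01 -2.63302170e-01  2.13141509e+00 -7.87849661e-05
  1.27277876e+00  1.67595050e+00]
```

```bash
python3 -m creep '[{"dx":3,"dy":-50,"dz":0,"wx":0,"wy":0,"wz":1,"claw":-1},{"dx":6,"dy":-105,"dz":0,"wx":0,"wy":0,"wz":1.6,"claw":-1},{"dx":9,"dy":-160,"dz":0,"wx":0,"wy":0,"wz":1.6,"claw":-1},{"dx":12,"dy":-215,"dz":0,"wx":0,"wy":0,"wz":1.6,"claw":-1},{"dx":14,"dy":-260,"dz":10,"wx":0,"wy":0,"wz":1.6,"claw":-1},{"dx":15,"dy":-280,"dz":30,"wx":0,"wy":0,"wz":1.6,"claw":-1},{"dx":15,"dy":-280,"dz":50,"wx":0,"wy":0,"wz":1.6,"claw":-1},{"dx":15,"dy":-280,"dz":50,"wx":0,"wy":0,"wz":1.6,"claw":-1},{"dx":15,"dy":-280,"dz":50,"wx":0,"wy":0,"wz":1.6,"claw":-1}]'
python3 - <<'E'
from h import *
H=np.array([.541,.203]);y=np.radians(-19.3)
print(go(M(H,y,(-.035,0,.12)),y))
a=env.grab_frame("scene")[150:300,310:460];b=env.grab_frame("top")[165:265,190:290]
cv2.imwrite("pics/c1.png",np.hstack([cv2.resize(x,(400,400),interpolation=cv2.INTER_CUBIC) for x in(b,a)]))
E
```

```text
time: 2.48
eef_pos: [0.5036, 0.2017, 0.1891]
tcp_rot: [-0.0, 0.986, -0.167, 0.0]
contact_force: [-0.0, 0.1, -0.2]
opening: 0.0004
grip_force: 0.0
(array([ -0.0935063 , -13.5749147 ,  69.11550052]), array([-0.00637673, -0.00926956,  0.06000617]))
```

View pics/c1.png

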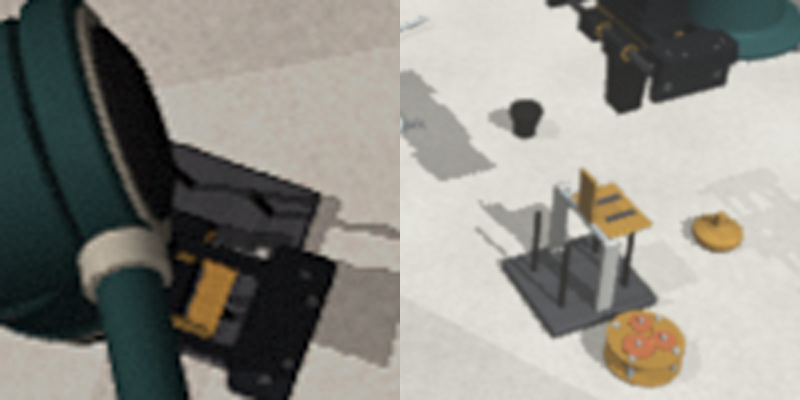

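The scene crop shows the shut fingers above the -x side of the marker, with the tip at about scene px (394,191). The marker is undisturbed. I'll check that tip against the projection, along with the low dark block at about (424,187).

```bash
python3 - <<'E'
from h import *
s=env.get_state();R=toolR();p=s["eef_pos"]
pts=[(0,0,0),(0,-.0175,0),(0,.0175,0)]+[(a,b,-.0637) for a in(.0375,-.0375) for b in(-.0935,.0935)]+[(a,b,-.0637) for b in(.0375,-.0375) for a in(-.0935,.0935)]
for q,u in zip(pts,pix("scene",p+R.apply(pts))):print(q,u.round(),(400+(u-[310,150])/.375*[1,1]).round()-[0,400])
E
```

```text
(0, 0, 0) [392. 189.] [619. 103.]
(0, -0.0175, 0) [396. 192.] [630. 113.]
(0, 0.0175, 0) [388. 185.] [609.  92.]
(0.0375, -0.0935, -0.0637) [405. 190.] [652. 107.]
(0.0375, 0.0935, -0.0637) [361. 149.] [535.  -2.]
(-0.0375, -0.0935, -0.0637) [435. 182.] [734.  86.]
(-0.0375, 0.0935, -0.0637) [388. 144.] [608. -17.]
(-0.0935, 0.0375, -0.0637) [421. 150.] [695.  -1.]
(0.0935, 0.0375, -0.0637) [350. 165.] [508.  41.]
(-0.0935, -0.0375, -0.0637) [440. 164.] [747.  38.]
(0.0935, -0.0375, -0.0637) [367. 182.] [552.  86.]
```

The projections match: the body's long side lies along the hinge. Next I'll lower the fingers behind the lever and come up to contact.

```bash
python3 -m creep '[{"dx":0,"dy":-14,"dz":20,"wx":0,"wy":0,"wz":0,"claw":-1},{"dx":0,"dy":-14,"dz":40,"wx":0,"wy":0,"wz":0,"claw":-1},{"dx":0,"dy":-14,"dz":55,"wx":0,"wy":0,"wz":0,"claw":-1},{"dx":0,"dy":-14,"dz":66,"wx":0,"wy":0,"wz":0,"claw":-1},{"dx":10,"dy":-14,"dz":66,"wx":0,"wy":0,"wz":0,"claw":-1},{"dx":20,"dy":-14,"dz":66,"wx":0,"wy":0,"wz":0,"claw":-1},{"dx":25,"dy":-14,"dz":66,"wx":0,"wy":0,"wz":0,"claw":-1},{"dx":30,"dy":-14,"dz":66,"wx":0,"wy":0,"wz":0,"claw":-1},{"dx":34,"dy":-14,"dz":67,"wx":0,"wy":0,"wz":0,"claw":-1},{"dx":34,"dy":-14,"dz":67,"wx":0,"wy":0,"wz":0,"claw":-1}]'
python3 - <<'E'
from h import *
H=np.array([.541,.203]);y=np.radians(-19.3)
print(go(M(H,y,(0,0,.085)),y))
b=env.grab_frame("scene")[150:300,310:460]
cv2.imwrite("pics/c2.png",cv2.resize(b,(500,500),interpolation=cv2.INTER_CUBIC))
E
```

```text
time: 3.82
eef_pos: [0.5406, 0.2037, 0.1219]
tcp_rot: [-0.0, 0.986, -0.167, 0.0]
contact_force: [-0.4, -0.9, 0.2]
opening: 0.0009
grip_force: 0.0
(array([ 0.57410553,  0.58172715, 36.86199008]), array([-0.00624925, -0.03341291,  0.06869312]))
```

View pics/c2.png

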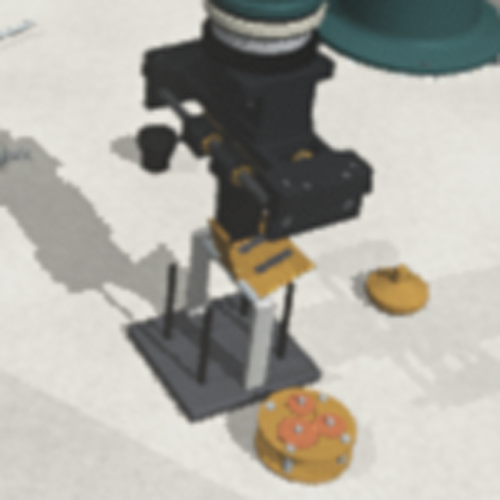

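The picture shows the fingertip against the lever, tilting it slightly, with the stand in place. I'll keep following the arc.

```bash
python3 -m creep '[{"dx":5,"dy":0,"dz":1,"wx":0,"wy":0,"wz":0,"claw":-1},{"dx":9,"dy":0,"dz":3,"wx":0,"wy":0,"wz":0,"claw":-1},{"dx":13,"dy":0,"dz":5.5,"wx":0,"wy":0,"wz":0,"claw":-1},{"dx":17,"dy":0,"dz":8.5,"wx":0,"wy":0,"wz":0,"claw":-1},{"dx":20,"dy":0,"dz":12,"wx":0,"wy":0,"wz":0,"claw":-1},{"dx":23.5,"dy":0,"dz":16,"wx":0,"wy":0,"wz":0,"claw":-1},{"dx":26,"dy":0,"dz":20,"wx":0,"wy":0,"wz":0,"claw":-1},{"dx":28,"dy":0,"dz":25,"wx":0,"wy":0,"wz":0,"claw":-1},{"dx":29,"dy":0,"dz":29,"wx":0,"wy":0,"wz":0,"claw":-1},{"dx":29,"dy":0,"dz":29,"wx":0,"wy":0,"wz":0,"claw":-1}]'
python3 - <<'E'
from h import *
b=env.grab_frame("scene")[150:300,310:460]
cv2.imwrite("pics/c3.png",cv2.resize(b,(500,500),interpolation=cv2.INTER_CUBIC))
E
```

```text
time: 5.12
eef_pos: [0.5676, 0.1942, 0.0923]
tcp_rot: [0.0, 0.986, -0.167, -0.0]
contact_force: [-0.2, -0.4, 0.8]
opening: 0.0003
grip_force: 0.0
```

View pics/c3.png

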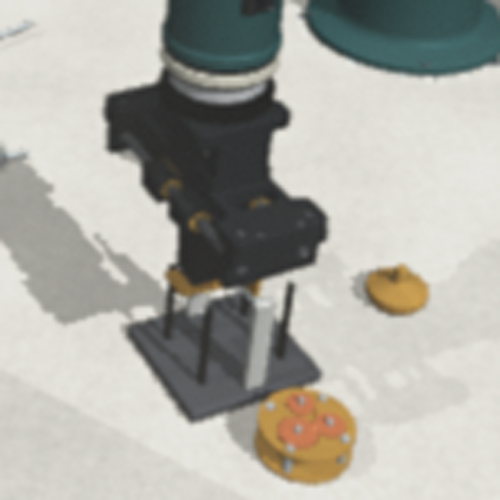

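The paddle is now near upright and the stand has not moved. I'll lift clear, cross over, and come down behind the paddle.

```bash
python3 -m creep '[{"dx":0,"dy":0,"dz":-20,"wx":0,"wy":0,"wz":0,"claw":-1},{"dx":0,"dy":0,"dz":-50,"wx":0,"wy":0,"wz":0,"claw":-1},{"dx":0,"dy":0,"dz":-70,"wx":0,"wy":0,"wz":0,"claw":-1},{"dx":-20,"dy":0,"dz":-72,"wx":0,"wy":0,"wz":0,"claw":-1},{"dx":-45,"dy":0,"dz":-72,"wx":0,"wy":0,"wz":0,"claw":-1},{"dx":-68,"dy":0,"dz":-72,"wx":0,"wy":0,"wz":0,"claw":-1},{"dx":-68,"dy":0,"dz":-72,"wx":0,"wy":0,"wz":0,"claw":-1}]'
python3 - <<'E'
from h import *
H=np.array([.541,.203]);y=np.radians(-19.3)
print(go(M(H,y,(0,0,.085)),y))
b=env.grab_frame("scene")[150:300,310:460]
cv2.imwrite("pics/c4.png",cv2.resize(b,(500,500),interpolation=cv2.INTER_CUBIC))
E
```

```text
time: 6.05
eef_pos: [0.5007, 0.2171, 0.1639]
tcp_rot: [0.0, 0.986, -0.166, -0.001]
contact_force: [-0.2, -0.5, -0.1]
opening: 0.0002
grip_force: 0.0
(array([42.80932762,  0.08477492, 78.81908762]), array([0.06654703, 0.09215045, 0.18264901]))
```

View pics/c4.png

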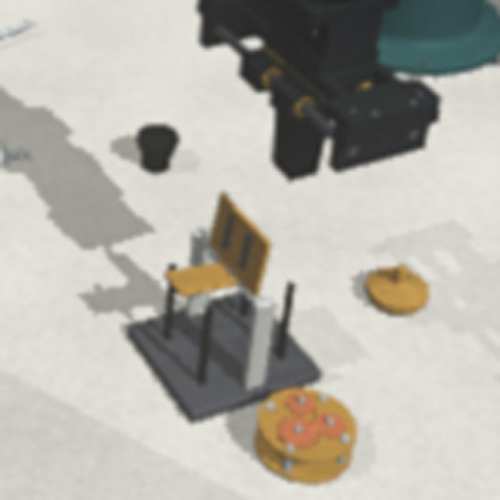

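The paddle is upright with its bars facing the camera. The lever is level on the +x side and the fingers are clear behind the paddle. I'll lower and push.

```bash
python3 -m creep '[{"dx":0,"dy":0,"dz":20,"wx":0,"wy":0,"wz":0,"claw":-1},{"dx":0,"dy":0,"dz":41,"wx":0,"wy":0,"wz":0,"claw":-1},{"dx":12,"dy":0,"dz":41,"wx":0,"wy":0,"wz":0,"claw":-1},{"dx":20,"dy":0,"dz":41,"wx":0,"wy":0,"wz":0,"claw":-1},{"dx":26,"dy":0,"dz":41,"wx":0,"wy":0,"wz":0,"claw":-1},{"dx":32,"dy":0,"dz":41,"wx":0,"wy":0,"wz":0,"claw":-1},{"dx":38,"dy":0,"dz":42,"wx":0,"wy":0,"wz":0,"claw":-1},{"dx":43,"dy":0,"dz":43,"wx":0,"wy":0,"wz":0,"claw":-1},{"dx":48,"dy":0,"dz":45,"wx":0,"wy":0,"wz":0,"claw":-1},{"dx":48,"dy":0,"dz":45,"wx":0,"wy":0,"wz":0,"claw":-1}]'
python3 - <<'E'
from h import *
H=np.array([.541,.203]);y=np.radians(-19.3)
print(go(M(H,y,(0,0,.085)),y))
E
```

```text
time: 7.35
eef_pos: [0.5488, 0.2007, 0.1194]
tcp_rot: [0.0, 0.986, -0.167, -0.0]
contact_force: [-1.0, -0.7, 0.2]
opening: 0.0004
grip_force: 0.0
(array([-8.14684472,  0.38440259, 34.3598756 ]), array([0.02522427, 0.01003405, 0.07023513]))
```

```bash
python3 -m creep '[{"dx":4,"dy":0,"dz":3,"wx":0,"wy":0,"wz":0,"claw":-1},{"dx":8.5,"dy":0,"dz":6,"wx":0,"wy":0,"wz":0,"claw":-1},{"dx":12,"dy":0,"dz":10,"wx":0,"wy":0,"wz":0,"claw":-1},{"dx":15,"dy":0,"dz":14,"wx":0,"wy":0,"wz":0,"claw":-1},{"dx":17,"dy":0,"dz":18,"wx":0,"wy":0,"wz":0,"claw":-1},{"dx":19,"dy":0,"dz":23,"wx":0,"wy":0,"wz":0,"claw":-1},{"dx":20,"dy":0,"dz":27,"wx":0,"wy":0,"wz":0,"claw":-1},{"dx":21,"dy":0,"dz":30,"wx":0,"wy":0,"wz":0,"claw":-1},{"dx":21,"dy":0,"dz":31.5,"wx":0,"wy":0,"wz":0,"claw":-1},{"dx":21,"dy":0,"dz":31.5,"wx":0,"wy":0,"wz":0,"claw":-1}]'
```

```text
time: 8.6
eef_pos: [0.5685, 0.194, 0.0881]
tcp_rot: [0.0, 0.986, -0.167, 0.0]
contact_force: [0.2, -0.2, -0.2]
opening: 0.0003
grip_force: 0.0
```

```bash
python3 -m creep '[{"dx":2,"dy":0,"dz":0.5,"wx":0,"wy":0,"wz":0,"claw":-1},{"dx":4,"dy":0,"dz":1,"wx":0,"wy":0,"wz":0,"claw":-1},{"dx":4,"dy":0,"dz":1,"wx":0,"wy":0,"wz":0,"claw":-1}]';  python3 -m creep '[{"dx":0,"dy":0,"dz":0.5,"wx":0,"wy":0,"wz":0,"claw":-1},{"dx":0,"dy":0,"dz":1,"wx":0,"wy":0,"wz":0,"claw":-1},{"dx":0,"dy":0,"dz":1,"wx":0,"wy":0,"wz":0,"claw":-1}]'
```

```text
time: 8.98
eef_pos: [0.5725, 0.1927, 0.0874]
tcp_rot: [-0.0, 0.986, -0.167, 0.0]
contact_force: [0.4, 0.3, 1.5]
opening: 0.0007
grip_force: 0.7
time: 9.35
eef_pos: [0.5725, 0.1927, 0.0873]
tcp_rot: [-0.0, 0.986, -0.167, 0.0]
contact_force: [-3.0, -1.0, 7.0]
opening: 0.001
grip_force: 3.3
```

It has reached the firm stop: 7 N at z = 87.3 mm, where a level paddle's top face should be at 87 mm. I'll lift away and check.

```bash
python3 -m creep '[{"dx":0,"dy":0,"dz":-10,"wx":0,"wy":0,"wz":0,"claw":-1},{"dx":0,"dy":0,"dz":-40,"wx":0,"wy":0,"wz":0,"claw":-1},{"dx":0,"dy":0,"dz":-80,"wx":0,"wy":0,"wz":0,"claw":-1},{"dx":0,"dy":0,"dz":-120,"wx":0,"wy":0,"wz":0,"claw":-1},{"dx":-30,"dy":30,"dz":-150,"wx":0,"wy":0,"wz":0,"claw":-1},{"dx":-60,"dy":80,"dz":-150,"wx":0,"wy":0,"wz":0,"claw":-1},{"dx":-80,"dy":130,"dz":-150,"wx":0,"wy":0,"wz":0,"claw":-1},{"dx":-90,"dy":180,"dz":-150,"wx":0,"wy":0,"wz":0,"claw":-1},{"dx":-90,"dy":230,"dz":-150,"wx":0,"wy":0,"wz":0,"claw":-1},{"dx":-90,"dy":230,"dz":-150,"wx":0,"wy":0,"wz":0,"claw":-1}]'
python3 - <<'E'
from h import *
b=env.grab_frame("scene")[150:300,310:460];t=env.grab_frame("top")[165:265,180:280]
cv2.imwrite("pics/c5.png",np.hstack([cv2.resize(x,(400,400),interpolation=cv2.INTER_CUBIC) for x in(t,b)]))
E
```

```text
time: 10.6
eef_pos: [0.4107, 0.0029, 0.2366]
tcp_rot: [0.0, 0.986, -0.169, 0.001]
contact_force: [-0.7, 0.5, 1.0]
opening: 0.0003
grip_force: 0.0
```

View pics/c5.png

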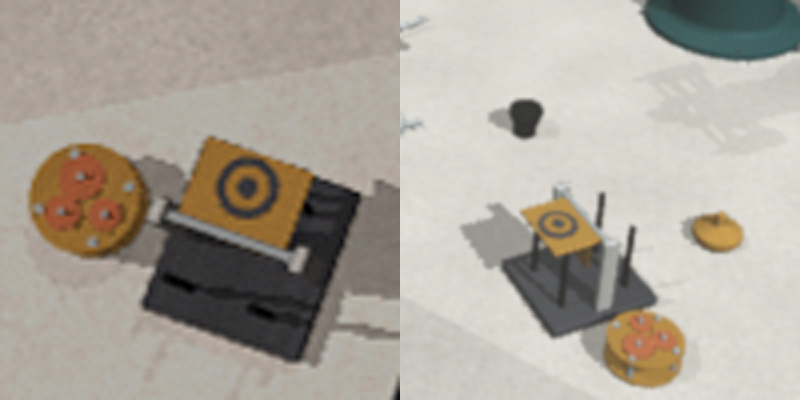

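Both views show the concentric rings on the +x side, with the paddle flat on its rests. The stand and the movement are where they were.

```bash
python3 -c "
from cell import env
print(env.hand_in())"
```

```text
the job is handed in; nothing more can be done
None
```

Marker A is turned over and lies flat on its +x rests with the rings showing; its stand, the movement and the other things in the final pictures had not moved, marker B was never approached, and the job was handed in at about 11 s.

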